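# Put the strap-end cutting dies away on the locked die post

## Task

Put the loose strap-end cutting dies away: lift the handle of the die stand's barrel bolt out of its notch and draw the bolt, then lower every loose die, knives up, square over the post onto the die already there, in line with the stand, the longest at the bottom and the shortest on top. Then shoot the bolt fully home through the post again, lay its handle down in the notch, and leave the other things on the bench where they are.

Things in the scene. Friction and masses are not known exactly. Their poses are not given: they have to be found in the camera images.
- die_stand: Fixed grey steel stand: base plate 80 mm wide, 10 thick, from x = -140 to +108 mm, with an upright steel post 14 mm thick whose tapered tip is 142 mm above the bench, and a barrel bolt on a column behind it. Origin: post axis, underside; z up; x runs from the post to the bolt's column. Dies lie on the base with their holes on the post and their long tails towards -x, x axes along the stand's.
- bolt (a joint): Travel of the barrel bolt along the stand's x, m: 0 = fully home, through the cross-hole in the post, closing it; 0.045 = fully drawn, its tip 32 mm from the post axis. Axis 119 mm above the bench; housing at x = 36 to 112 mm, top 129 mm high. About 2 N of friction. Slides only while its handle is raised.
- bolt_handle (a joint): Angle of the bolt's handle about the bolt axis, rad: 0 = level, pointing to the stand's +y, lying in a notch that stops the bolt from sliding (one notch at each end of the travel); 1.57 = straight up. It clears the notch above about 1.15; stays up if left upright, drops from below about 1.1.
- handle_ball (a point): Centre of the black ball, 18 mm across, at the end of the bolt's handle, 38 mm from the bolt axis; 50 mm along the stand's +x from the post when the bolt is home, 95 mm when drawn.
- die_0: Steel-rule strap-end cutting die: plywood board 145 mm long, 38 wide, 18 thick, with flat black rubber strips on top (24 thick in all) round steel knives of square-ended outline; about 181 g. A bored hole, 17 mm across, lies on its middle line 16 mm from one end. Origin: hole axis, underside; z up; the board runs from x = +16 to x = -129 mm. It starts on the post, flat on the base, and stays there.
- die_a: Steel-rule strap-end cutting die: plywood board 145 mm long, 38 wide, 18 thick, with flat black rubber strips on top (24 thick in all) round steel knives of pointed outline; about 181 g. A bored hole, 17 mm across, lies on its middle line 16 mm from one end. Origin: hole axis, underside; z up; the board runs from x = +16 to x = -129 mm. The longest loose die. It may be absent.
- die_b: Steel-rule strap-end cutting die: plywood board 125 mm long, 38 wide, 18 thick, with flat black rubber strips on top (24 thick in all) round steel knives of long oval-ended outline; about 156 g. A bored hole, 17 mm across, lies on its middle line 16 mm from one end. Origin: hole axis, underside; z up; the board runs from x = +16 to x = -109 mm. The middle one. It may be absent.
- die_c: Steel-rule strap-end cutting die: plywood board 105 mm long, 38 wide, 18 thick, with flat black rubber strips on top (24 thick in all) round steel knives of round-ended outline; about 131 g. A bored hole, 17 mm across, lies on its middle line 16 mm from one end. Origin: hole axis, underside; z up; the board runs from x = +16 to x = -89 mm. The shortest. It may be absent.
- strap_splitter: Fixed green strap splitting machine standing between the dies and the stand; leave it alone. Its body is about 300 mm high, the black flywheel at its far end (x about 0.63 to 0.66 m, y -0.29 to 0.01 m) 340 mm, so things are carried over it higher than that or nearer than the flywheel. Steel shelving with boxes stands behind, from x = 0.76 m on. Origin: middle of its underside.
- drive_punch_1: Steel drive punch, 120 mm long, 20 thick, lying beside the green splitting machine; leave it alone.
- drive_punch_2: Slimmer steel drive punch, 120 mm long, 17 thick, lying near the other; leave it alone.
- girth_ring: Steel ring, 45 mm across, lying near the punches; leave it alone.

How it is judged:
By the outcome, as a careful person would: the job done as asked, in the order asked, and still so for the second after the job is handed in, with the robot touching nothing.
Of die_a, die_b, die_c only 2 to 3 are there at a start; the rules pass over those that are not, and their reading is None.
At some moment in a run one of die_a, die_b, die_c may be knocked a few centimetres aside while the robot is not near it.
It also fails if it takes over 210 s, if anything falls off the work surface, if the arm or the gripper's body presses on something with over 40 N, if the wrist force passes 120 N, or if a joint passes its speed limit or range.

## Robot

A 6-joint arm with a two-finger parallel gripper is mounted at the origin on the work surface; the furniture and walls round the work are solid. World frame = base frame: x ahead of the robot, y to its left, z up, the work surface at z = 0. Lengths are in m, angles in rad, forces in N, time in s.
With the tool pointing down it reaches from about 0.3 to 0.775 m from the base axis. Payload 14.6 kg.
Tool frame: the origin (TCP) lies on the centre line of the jaws, within the pads' length; the fingertips stand 19 mm ahead of it and the grasp point (between the pads) is the TCP; z points along the fingers, y is the line along which they close (so a half turn about z gives the same grasp; the last joint's range is limited). The gripper opens to 94 mm and grips with 3 to 60 N. Pads are 16 mm wide; open, the fingers measure 119 mm over their backs; the gripper's body (75 mm by 177 mm) begins 78 mm behind the grasp point.
Start: joints at [-0.067, 0.3, 1.521, -0, 1.321, -0.067], TCP at [0.55, -0, 0.224] pointing down, gripper open.
Joint ranges: [-3.03, 3.03], [-0.79, 2.21], [0.23, 2.52], [-1.04, 4.18], [0, 3.07], [-2.55, 2.55]. Speed limits (rad/s): [2.22, 2.22, 2.57, 3.14, 3.14, 3.14].

## Interface

Orientations are given as a unit quaternion [x, y, z, w].
In Python, from workcell import * gives the robot as it stands. The module is installed in compiled form; this text tells all that it offers.
- The arm moves only by the tool send_rows, never from a script. Its argument "rows" is a list of rows, each a list of 4 numbers: the shift along the world's x, y, z in mm, then the turn about the world's z in rad. In form: [[x, y, z, roll], ...]. A call has 1 to 10 rows; each row is the pose to reach, as a shift and turn from the pose commanded when the call began; what a row does not reach only later rows make up. A row lasts 1/8 s, in which the tool goes at most 62.5 mm and 10.7 degrees, less where a joint would pass 70% of its speed; a pose out of reach is approached as far as the arm can. A call with a gripper value outside its range is refused whole. "hand" is the opening, from 0 (shut) to 1 (fully open), set as the call begins (left out, the last holds). The fingers move at their own pace and stop on an object; "newtons" is the grip in N (left out, the last holds). Time passes only in rows, so rows that repeat a pose let the fingers close. It gives the time, the measured TCP pose, the force, the opening and the grip force at its end, in the units of the state.
- get_obs(): the state, without advancing time (a new reading comes with each control period).
- capture(name): name is "scene" or "side" or "wrist"; returns the picture (420x560x3 uint8, red, green, blue); there is no depth.
- camera_info(name): a dict with "camera_matrix" (3x3 intrinsics, pixels), "position" and "attitude" of the camera in the world; the wrist camera has in their place "mount" (4x4, takes a point from camera to tool coordinates, whose origin is the TCP and whose axes are the flange's). Camera axes: x right, y down, z forward; pixel columns grow to the right and rows downward; lengths in m; the calibration is good to about 2 mm. The wrist camera is an equidistant fisheye: a pixel r from the principal point sees the ray r / f radians off the axis. A picture is of the moment at which its call begins: read the wrist's pose just before it. camera_info takes no time and is no camera call.
- sign_off(): hands the job in; it is judged then, once.
The state is a dict: "t": time; "joints": joint angles; "qvel": joint speeds; "tau": joint torques, N m; "tcp_pos": TCP position; "orientation": TCP orientation; "contact_force": force on the tool from outside, world axes, zero at the start; "ft_torque": the same for the moment, N m; "opening": finger opening in m; "grip_force": force on a finger pad.
Only numpy, scipy, OpenCV 4.12 (cv2) and the standard library are available. Lean on these libraries where they do the work, as an engineer would, in place of code of your own. Each camera call takes 0.05 s, during which the arm holds its last target. There are 200 camera calls.

## Working session

There is one attempt and no reset: what is moved stays moved. The work goes in short steps, Python scripts to look and compute and a tool call to move; the robot and the scene stay as the last step left them, time stands still between calls to the robot, and variables do not carry over. Pictures are saved under pics/ and viewed, at most 14 in all, crops included, and the job is handed in when it is done.

Besides the shell and the picture viewer there is one more tool, called after "Emit:" as name([rows], argument=value, ...), one row to a line, values as JSON. send_rows: Moves the arm, as the interface text tells. Its arguments: {"type":"object","properties":{"rows":{"type":"array"},"hand":{"type":"number"},"newtons":{"type":"number"}},"required":["rows"]}

```bash
mkdir -p pics; ls
python3 - <<'E'
from workcell import *
import cv2, numpy as np
np.set_printoptions(precision=4,suppress=True)
o=get_obs();print(o)
for n in("scene","side","wrist"):
    print(n,camera_info(n)); cv2.imwrite(f"pics/{n}0.png",capture(n)[:,:,::-1])
E
```

```text
pics
{'t': 0.0, 'joints': array([-0.0666,  0.3005,  1.5216,  0.    ,  1.3207, -0.0666]), 'qvel': array([-0.0003, -0.0002,  0.0006, -0.0011, -0.0007, -0.003 ]), 'tau': array([ -0.0015, -53.1806, -35.2736,   0.0708,   0.0244,  -0.    ]), 'tcp_pos': array([0.5497, 0.    , 0.2239]), 'orientation': array([ 0.7071,  0.7071, -0.0004, -0.0005]), 'contact_force': array([0.0892, 0.0681, 0.3249]), 'ft_torque': array([-0.0163, -0.0017,  0.0191]), 'grip_force': 0.0, 'opening': 0.09382294157721487}
scene {'camera_matrix': array([[439.4442,   0.    , 268.0754],
       [  0.    , 439.4442, 209.3156],
       [  0.    ,   0.    ,   1.    ]]), 'position': array([ 0.5775, -0.6907,  0.8555]), 'attitude': array([ 0.9463,  0.0162, -0.0113, -0.3225])}
side {'camera_matrix': array([[383.8997,   0.    , 275.446 ],
       [  0.    , 383.8997, 211.0478],
       [  0.    ,   0.    ,   1.    ]]), 'position': array([ 0.1433, -0.6977,  0.8582]), 'attitude': array([ 0.8863, -0.2784,  0.1089, -0.3537])}
wrist {'camera_matrix': array([[325.1923,   0.    , 281.6801],
       [  0.    , 325.1923, 210.0097],
       [  0.    ,   0.    ,   1.    ]]), 'mount': array([[-0.0001, -0.9652, -0.2616,  0.0772],
       [ 1.    , -0.0003,  0.0005, -0.0001],
       [-0.0005, -0.2616,  0.9652, -0.1606],
       [ 0.    ,  0.    ,  0.    ,  1.    ]])}
```

View pics/scene0.png

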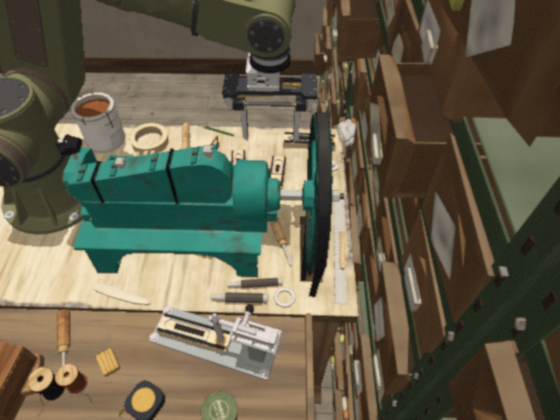

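View pics/side0.png

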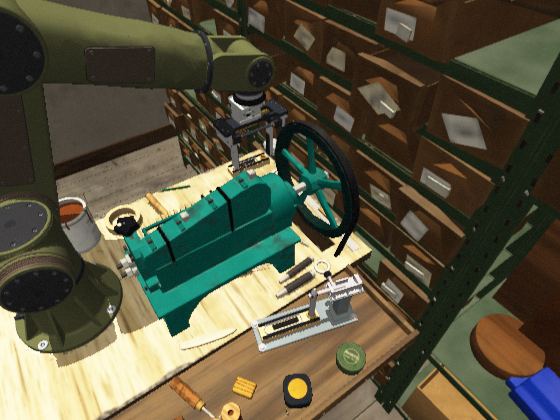

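View pics/wrist0.png

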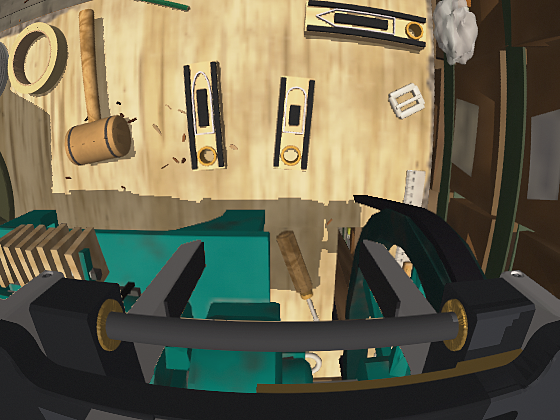

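All three dies show in the wrist view: holes at a (413,30), b (207,155), c (291,155). The stand is in the scene view, with base corners near (160,310), (283,345), (270,375) and (150,335).

```bash
cat > h.py <<'E'
from workcell import *
import cv2, numpy as np
from scipy.spatial.transform import Rotation as R
np.set_printoptions(precision=4,suppress=True)
def cam(name,o=None):
    i=camera_info(name);K=i["camera_matrix"]
    if name!="wrist": return K,R.from_quat(i["attitude"]).as_matrix(),i["position"]
    o=o or get_obs();M=i["mount"];T=R.from_quat(o["orientation"]).as_matrix()
    return K,T@M[:3,:3],o["tcp_pos"]+T@M[:3,3]
def pt(name,c,px,z):
    K,A,p=c;px=np.atleast_2d(px).astype(float);u=(px-K[:2,2])/K[0,0]
    if name=="wrist":
        r=np.linalg.norm(u,axis=1,keepdims=True);d=np.c_[u/np.maximum(r,1e-9)*np.sin(r),np.cos(r)]
    else: d=np.c_[u,np.ones(len(u))]
    d=d@A.T; return p+d*((z-p[2])/d[:,2:])
def proj(name,c,P):
    K,A,p=c;q=(np.asarray(P,float)-p)@A
    if name=="wrist":
        n=np.hypot(q[:,0],q[:,1]);q2=q[:,:2]/np.maximum(n,1e-9)[:,None]*np.arctan2(n,q[:,2])[:,None]
    else: q2=q[:,:2]/q[:,2:]
    return q2*K[0,0]+K[:2,2]
def ortho(name,img,c,z,x0,x1,y0,y1,s=.0005):
    """top-down map on plane z: col=(x-x0)/s, row=(y1-y)/s"""
    X,Y=np.meshgrid(np.arange(x0,x1,s),np.arange(y1,y0,-s))
    q=proj(name,c,np.c_[X.ravel(),Y.ravel(),np.full(X.size,z)]).astype(np.float32).reshape(*X.shape,2)
    return cv2.remap(img,q[:,:,0],q[:,:,1],cv2.INTER_LINEAR)
def shot(name):
    o=get_obs();c=cam(name,o);return capture(name)[:,:,::-1].copy(),c,o
E
python3 - <<'E'
from h import *
c=cam("scene")
print("stand",pt("scene",c,[(160,310),(283,345),(270,375),(150,335)],.01))
print("posttip/ball?",pt("scene",c,[(215,322),(250,308)],.13))
c=cam("side");print("side",pt("side",c,[(255,350),(252,330),(358,295),(362,318)],.01))
im=cv2.imread("pics/wrist0.png");c=cam("wrist")
print("dies",pt("wrist",c,[(413,30),(207,155),(291,155)],.018))
m=ortho("wrist",im,c,.018,.38,.78,.1,.4,.0005);cv2.imwrite("pics/od.png",m)
s=cv2.imread("pics/scene0.png")[290:390,130:300];cv2.imwrite("pics/sc.png",cv2.resize(s,None,fx=4,fy=4,interpolation=2))
E
```

```text
stand [[ 0.3298 -0.3089  0.01  ]
 [ 0.5856 -0.3742  0.01  ]
 [ 0.5622 -0.4327  0.01  ]
 [ 0.3199 -0.3628  0.01  ]]
posttip/ball? [[ 0.4653 -0.3823  0.13  ]
 [ 0.5247 -0.354   0.13  ]]
side [[ 0.3134 -0.3658  0.01  ]
 [ 0.3337 -0.3211  0.01  ]
 [ 0.603  -0.3945  0.01  ]
 [ 0.5672 -0.4465  0.01  ]]
dies [[0.7049 0.1983 0.018 ]
 [0.4641 0.0433 0.018 ]
 [0.5602 0.0422 0.018 ]]
```

View pics/od.png

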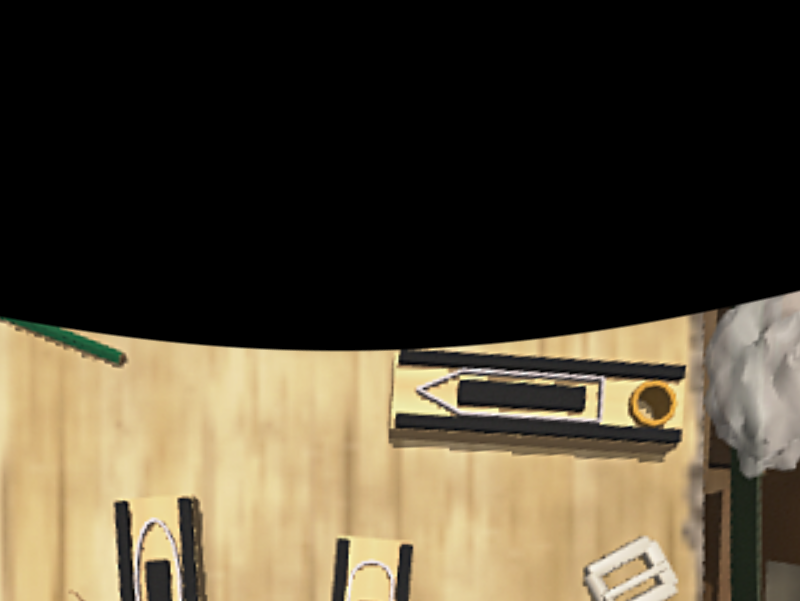

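View pics/sc.png

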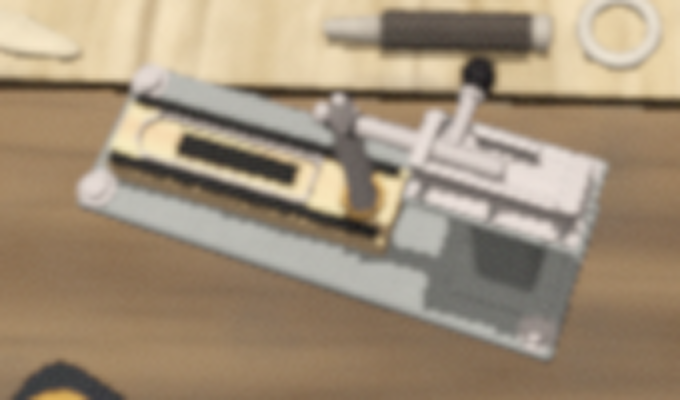

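The crops show die a with its hole at (655,404), x≈.7075 y≈.198, and the stand with yaw about -0.25. Its post is at about (360,195) and its black ball at (478,75). Next I raise the arm and look down at the stand.

Emit:
send_rows([
  [0,0,60,0],
  [0,0,120,0],
  [0,0,180,0],
  [0,0,200,0],
  [-20,-60,200,0],
  [-40,-120,200,0],
  [-60,-180,200,0],
  [-80,-240,200,0],
  [-90,-300,200,0],
  [-90,-360,200,0],
])

```text
t: 1.4
tcp_pos: [0.459, -0.3619, 0.4249]
orientation: [0.707, 0.707, 0.0, 0.0]
contact_force: [1.3, -0.8, 0.5]
opening: 0.0942
grip_force: 0.0
```

Emit:
send_rows([
  [0,-60,-30,0],
  [0,-70,-60,0],
  [0,-70,-60,0],
  [0,-70,-60,0],
  [0,-70,-60,0],
])

```text
t: 2.02
tcp_pos: [0.4604, -0.4292, 0.3665]
orientation: [0.707, 0.707, -0.0, 0.001]
contact_force: [0.3, -0.0, -0.5]
opening: 0.0943
grip_force: 0.0
```

Run:
```python
from h import *
im,c,o=shot("wrist");print(o["t"],o["tcp_pos"],o["joints"],c[2])
cv2.imwrite("pics/w1.png",im)
cv2.imwrite("pics/o1.png",ortho("wrist",im,c,.119,.3,.65,-.48,-.24,.00045))
```

```text
2.025 [ 0.4604 -0.4292  0.3665] [-0.8086  0.4343  1.0183  0.      1.6861 -0.8096] [ 0.4599 -0.3517  0.5269]
```

View pics/o1.png

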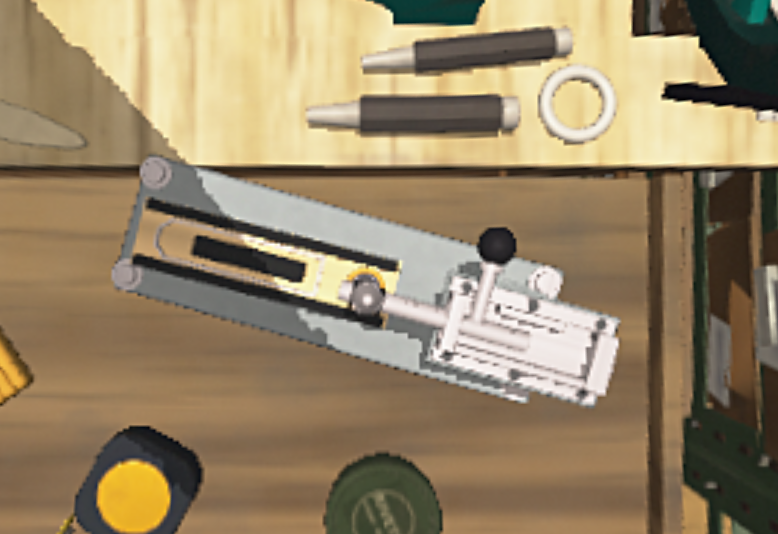

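The rectified view shows the ball at (497,246), the post tip at (368,296) and the rod between them. I will refine these numerically.

Run:
```python
from h import *
im=cv2.imread("pics/w1.png");o=get_obs();c=cam("wrist",o)
s=.00025
def om(z): return ortho("wrist",im,c,z,.3,.65,-.48,-.24,s)
def W(px): return .3+px[0]*s,-.24-px[1]*s
m=om(.119);g=m.max(2)
b=(g<75).astype(np.uint8)
n,l,st,ce=cv2.connectedComponentsWithStats(b)
for i in range(1,n):
    x,y=W(ce[i])
    if st[i,4]>600 and .49<x<.56 and -.38<y<-.33: print("ball",x,y,st[i])
# die_0 strips at z=.034
m=om(.034);b=(m.max(2)<60).astype(np.uint8)
n,l,st,ce=cv2.connectedComponentsWithStats(b)
for i in range(1,n):
    if st[i,4]>1500 and .32<W(ce[i])[0]<.48 and -.40<W(ce[i])[1]<-.3:
        r=cv2.minAreaRect(np.argwhere(l==i)[:,::-1].astype(np.float32));v=cv2.fitLine(np.argwhere(l==i)[:,::-1].astype(np.float32),2,0,.01,.01).ravel()
        print("strip",W(ce[i]),np.array(r[1])*s,r[2],np.arctan(-v[1]/v[0]))
# base silhouettes
m=om(.01);hsv=cv2.cvtColor(m,40)
for z in(.142,.119):
    print("tip",pt("wrist",c,proj("wrist",c,[[.3+368*.00045,-.24-296*.00045,.119]]),z))
s_=ortho("wrist",im,c,.142,.43,.57,-.43,-.32,.0002);cv2.imwrite("pics/o2.png",s_)
L=cv2.createLineSegmentDetector().detect(cv2.cvtColor(om(.01),6))[0][:,0]
for a in L:
    d=np.hypot(a[2]-a[0],a[3]-a[1])*s
    if d>.06: print(W(a[:2]),W(a[2:]),"yaw",np.arctan(-(a[3]-a[1])/(a[2]-a[0])))
```

```text
ball 0.5234527325420921 -0.3502839497653878 [ 858  409   70   67 3623]
strip (np.float64(0.45084222526219786), np.float64(-0.3088398882808937)) [0.1585 0.003 ] 0.0 -0.0001653899
strip (np.float64(0.41119859234814893), np.float64(-0.34346331339589564)) [0.1393 0.0061] 14.67639446258545 -0.25252846
strip (np.float64(0.40128433618407655), np.float64(-0.35716124516391773)) [0.061  0.0117] 14.580419540405273 -0.25722104
strip (np.float64(0.40564923131295283), np.float64(-0.37450008835483295)) [0.1396 0.0083] 14.084552764892578 -0.25107953
tip [[ 0.4653 -0.372   0.142 ]]
tip [[ 0.4656 -0.3732  0.119 ]]
(np.float32(0.36234307), np.float32(-0.30434185)) (np.float32(0.6495338), np.float32(-0.30479163)) yaw -0.0015662271
(np.float32(0.46235093), np.float32(-0.26447925)) (np.float32(0.54234993), np.float32(-0.264)) yaw 0.00599077
(np.float32(0.54171896), np.float32(-0.31096253)) (np.float32(0.39859384), np.float32(-0.3108983)) yaw -0.00044872792
```

View pics/o2.png

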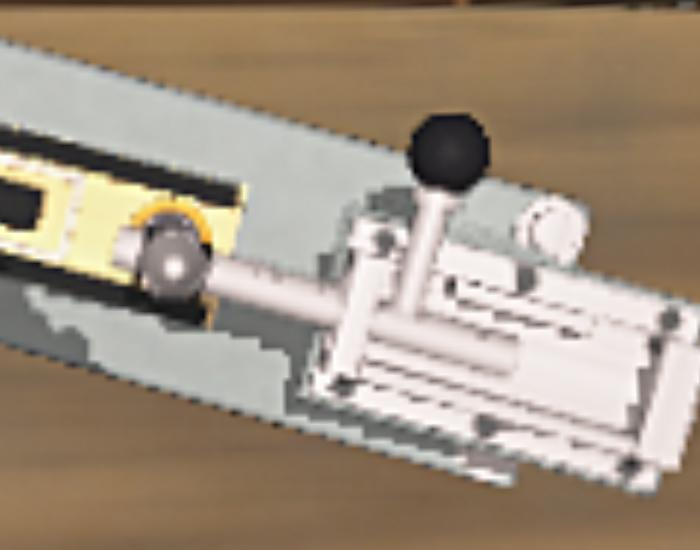

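The close-up gives the post tip at (172,265), about (.4645,-.373), and the ball at (448,152), about (.5235,-.350). Stand yaw is about -.257. I go over the ball with the jaws along the stand's x.

Emit:
send_rows([
  [31,40,0,-0.13],
  [63,79,0,-0.257],
  [63,79,-60,-0.257],
  [63,79,-110,-0.257],
  [63,79,-150,-0.257],
  [63,79,-170,-0.257],
  [63,79,-170,-0.257],
  [63,79,-170,-0.257],
], hand=0.45, newtons=15)

```text
t: 3.08
tcp_pos: [0.5235, -0.3511, 0.1962]
orientation: [0.792, 0.611, 0.0, 0.001]
contact_force: [0.6, 0.2, 0.4]
opening: 0.0425
grip_force: 0.0
```

Run:
```python
from h import *
im,c,o=shot("wrist");print(o["t"],o["tcp_pos"],R.from_quat(o["orientation"]).as_euler("xyz"),o["opening"])
cv2.imwrite("pics/w2.png",im)
print(proj("wrist",c,[[.5235,-.3503,.119],[.465,-.3738,.142]]))
```

```text
3.075 [ 0.5235 -0.3511  0.1962] [3.1395 0.0009 1.3141] 0.042451473462703684
[[281.5669 224.9968]
 [214.3333 281.6122]]
```

View pics/w2.png

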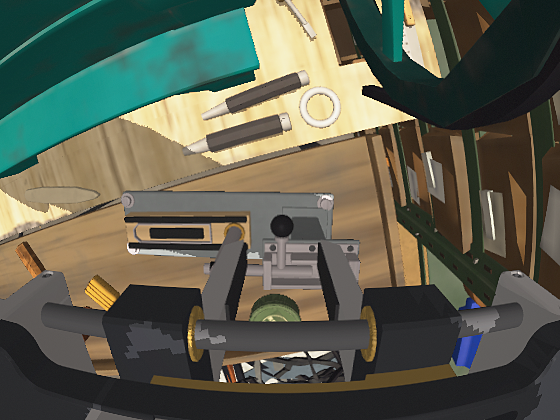

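The ball is at (282,227), 2 px from prediction, between the fingers and with the stand level in the view. I descend and grip.

Emit:
send_rows([
  [0,0,-40,0],
  [0,0,-65,0],
  [0,0,-68,0],
  [0,0,-68,0],
])

```text
t: 3.62
tcp_pos: [0.5235, -0.3514, 0.128]
orientation: [0.792, 0.611, 0.0, 0.001]
contact_force: [1.4, -0.2, -0.1]
opening: 0.0425
grip_force: 0.0
```

Emit:
send_rows([
  [0,0,0,0],
  [0,0,0,0],
  [0,0,0,0],
  [0,0,0,0],
  [0,0,0,0],
], hand=0, newtons=12)

```text
t: 4.25
tcp_pos: [0.5234, -0.3511, 0.1268]
orientation: [0.792, 0.611, 0.0, 0.001]
contact_force: [3.8, -0.5, 1.7]
opening: 0.0168
grip_force: 12.0
```

Emit:
send_rows([
  [-0.2,-0.8,7.5,0],
  [-0.8,-2.9,14.8,0],
  [-1.7,-6.4,21.5,0],
  [-2.9,-11.1,27.3,0],
  [-4.4,-17,32,0],
  [-6.1,-23.4,35.4,0],
  [-8,-30.5,37.4,0],
  [-9.7,-36.7,38,0],
  [-9.7,-36.7,38,0],
  [-9.7,-36.7,38,0],
], newtons=20)

```text
t: 5.5
tcp_pos: [0.5133, -0.3878, 0.1645]
orientation: [0.792, 0.611, -0.0, 0.0]
contact_force: [2.8, 0.3, 3.9]
opening: 0.016
grip_force: 20.0
```

Run:
```python
from h import *
im,c,o=shot("scene")
s=im[290:390,180:300];cv2.imwrite("pics/s3.png",cv2.resize(s,None,fx=4,fy=4,interpolation=2))
```

```text
(no output)
```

View pics/s3.png

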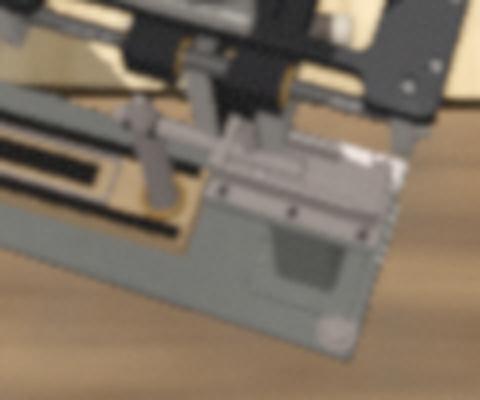

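Opening is still 16 mm, so the ball is held and upright. The rod shows at (190,140), still in the post. Next I draw the bolt.

Emit:
send_rows([
  [9,-2.4,0,0],
  [18,-4.7,0,0],
  [27,-7.1,0,0],
  [36,-9.4,0,0],
  [43.5,-11.4,0,0],
  [44.5,-11.7,0,0],
  [44.5,-11.7,0,0],
])

```text
t: 6.42
tcp_pos: [0.5575, -0.3993, 0.1643]
orientation: [0.792, 0.611, -0.0, -0.001]
contact_force: [-7.4, 3.5, 7.2]
opening: 0.0159
grip_force: 20.0
```

Emit:
send_rows([
  [-1,0.3,0,0],
  [-1,0.3,0,0],
  [-1,0.3,0,0],
  [-1,0.3,40,0],
  [-1,0.3,90,0],
  [-60,0,150,0],
  [-110,-50,200,0],
  [-110,-50,200,0],
  [-110,-50,200,0],
], hand=0.4)

```text
t: 7.55
tcp_pos: [0.4466, -0.4509, 0.3666]
orientation: [0.793, 0.61, 0.0, 0.002]
contact_force: [1.3, 0.8, -0.1]
opening: 0.0372
grip_force: 0.0
```

Run:
```python
from h import *
im,c,o=shot("wrist");print(o["t"],o["tcp_pos"])
cv2.imwrite("pics/w4.png",im)
m=ortho("wrist",im,c,.142,.43,.61,-.44,-.31,.00025);cv2.imwrite("pics/o4.png",m)
```

```text
7.55 [ 0.4466 -0.4509  0.3666]
```

View pics/o4.png

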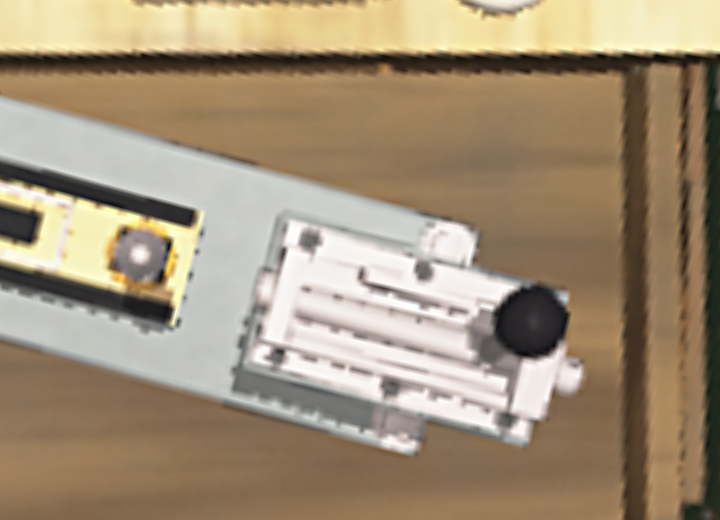

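The bolt is fully drawn: its stub is at (265,288), and the post is free at (139,254), about (.4647,-.3735). The ball is raised at (531,321). On to die a, high over the splitter.

Emit:
send_rows([
  [0,0,50,0.1],
  [10,60,60,0.27],
  [30,120,60,0.45],
  [50,180,60,0.63],
  [70,235,60,0.81],
  [90,290,60,0.99],
  [110,345,60,1.17],
  [130,400,60,1.35],
  [150,455,60,1.53],
  [165,510,60,1.71],
], hand=0.8)

```text
t: 8.85
tcp_pos: [0.6133, 0.064, 0.4226]
orientation: [0.055, 0.998, -0.0, -0.001]
contact_force: [-0.3, -1.3, -0.4]
opening: 0.0751
grip_force: 0.0
```

Emit:
send_rows([
  [20,60,0,0.06],
  [38,110,0,0.06],
  [38,139,-30,0.06],
  [38,139,-80,0.06],
  [38,139,-130,0.06],
  [38,139,-150,0.06],
  [38,139,-150,0.06],
])

```text
t: 9.72
tcp_pos: [0.6499, 0.2007, 0.2715]
orientation: [0.028, 1.0, -0.001, -0.002]
contact_force: [0.2, 0.4, 0.5]
opening: 0.0751
grip_force: 0.0
```

```bash
cat >> h.py <<'E'
def die(im,c,x0,x1,y0,y1,s=.0005,z=.024,L=.145):
    """strips on die tops: pairs of long dark bars -> mid point, direction, ends"""
    m=ortho("wrist",im,c,z,x0,x1,y0,y1,s)
    n,l,st,ce=cv2.connectedComponentsWithStats((m.max(2)<70).astype(np.uint8))
    for i in range(1,n):
        if st[i,4]*s*s<1e-4: continue
        P=np.argwhere(l==i)[:,::-1].astype(np.float32)
        (cx,cy),wh,_=cv2.minAreaRect(P);v=cv2.fitLine(P,2,0,.01,.01).ravel()
        if max(wh)*s<.2 and min(wh)*s<.015: print("bar mid %.4f %.4f"%(x0+cx*s,y1-cy*s),"size",np.round(np.array(wh)*s,4),"ang %.4f"%np.arctan2(-v[1],v[0]))
    return m
E
python3 - <<'E'
from h import *
im,c,o=shot("wrist");print(o["t"],o["tcp_pos"],R.from_quat(o["orientation"]).as_euler("xyz"),o["joints"])
cv2.imwrite("pics/w5.png",im)
die(im,c,.5,.76,.1,.3)
m=ortho("wrist",im,c,.018,.5,.76,.1,.3,.0005)
h=cv2.cvtColor(m,40);g=cv2.inRange(h,(10,170,150),(22,255,255))
n,l,st,ce=cv2.connectedComponentsWithStats(g)
for i in range(1,n):
    if st[i,4]>60: print("gold",.5+ce[i][0]*.0005,.3-ce[i][1]*.0005,st[i])
E
```

```text
9.725 [0.6499 0.2007 0.2715] [-3.1403 -0.0046  3.0851] [ 0.2457  0.5844  1.0109  0.0001  1.5511 -1.2686]
bar mid 0.6447 0.2796 size [0.0099 0.0235] ang 1.5293
bar mid 0.6493 0.2163 size [0.1388 0.0058] ang -0.0568
bar mid 0.6395 0.2012 size [0.061 0.011] ang -0.0556
bar mid 0.6475 0.1849 size [0.1384 0.0055] ang -0.0612
bar mid 0.7365 0.1462 size [0.0425 0.01  ] ang -1.5687
bar mid 0.5502 0.1155 size [0.0054 0.0305] ang 1.4717
bar mid 0.5815 0.1142 size [0.006  0.0279] ang 1.4984
gold 0.7078834951456311 0.19741262135922327 [393 186  39  39 309]
```

View pics/w5.png

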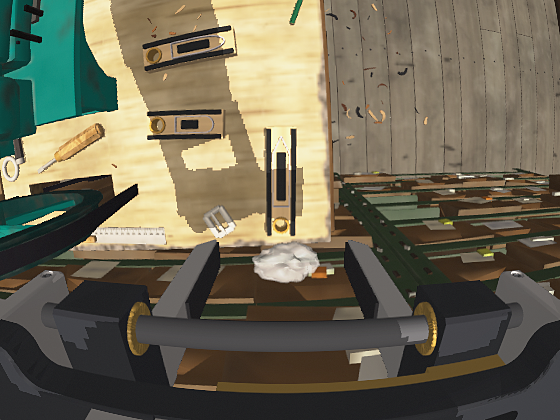

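Die a lies with its hole at (281,225) and the strips straddling the jaws' centre line. The numbers match the pose to within 1 mm, so I descend and grip.

Emit:
send_rows([
  [0,0,-60,0],
  [0,0,-120,0],
  [0,0,-180,0],
  [0,0,-220,0],
  [0,0,-240,0],
  [0,0,-248,0],
  [0,0,-248,0],
])

```text
t: 10.65
tcp_pos: [0.6515, 0.1999, 0.0277]
orientation: [0.029, 1.0, 0.0, 0.001]
contact_force: [-0.4, 0.5, 2.0]
opening: 0.0753
grip_force: 0.0
```

Emit:
send_rows([
  [0,0,0,0],
  [0,0,0,0],
  [0,0,0,0],
  [0,0,0,0],
  [0,0,0,0],
  [0,0,0,0],
], hand=0, newtons=30)

```text
t: 11.4
tcp_pos: [0.6508, 0.1996, 0.0266]
orientation: [0.029, 1.0, 0.0, 0.0]
contact_force: [-0.2, -0.5, 2.2]
opening: 0.0381
grip_force: 30.0
```

Emit:
send_rows([
  [0,0,20,0],
  [0,0,80,0],
  [0,0,140,0],
  [0,0,200,0],
  [0,0,260,0],
  [0,0,320,0],
  [0,0,380,0],
  [0,0,400,0],
  [0,0,400,0],
])

```text
t: 12.52
tcp_pos: [0.6505, 0.1995, 0.4287]
orientation: [0.029, 1.0, 0.0, 0.002]
contact_force: [0.9, 0.1, -2.8]
opening: 0.0379
grip_force: 30.0
```

Die a is held (opening 38 mm). I carry it over and stop short of the post for a check picture.

Emit:
send_rows([
  [-30,-55,0,-0.03],
  [-60,-110,0,-0.06],
  [-90,-165,0,-0.1],
  [-120,-220,0,-0.14],
  [-150,-275,0,-0.18],
  [-180,-330,0,-0.199],
  [-210,-385,0,-0.199],
  [-240,-440,0,-0.199],
  [-270,-495,0,-0.199],
  [-289.5,-546,0,-0.199],
])

```text
t: 13.78
tcp_pos: [0.3594, -0.3476, 0.4255]
orientation: [0.128, 0.992, 0.0, -0.0]
contact_force: [1.7, 0.0, -1.3]
opening: 0.0377
grip_force: 30.0
```

Emit:
send_rows([
  [0,0,-50,0],
  [0,0,-110,0],
  [0,0,-160,0],
  [0,0,-185,0],
  [0,0,-190,0],
  [0,0,-190,0],
  [0,0,-190,0],
])

```text
t: 14.65
tcp_pos: [0.3615, -0.3466, 0.2375]
orientation: [0.128, 0.992, -0.001, 0.001]
contact_force: [0.3, -0.1, -2.4]
opening: 0.0377
grip_force: 30.0
```

Run:
```python
from h import *
im,c,o=shot("wrist");print(o["t"],o["tcp_pos"],R.from_quat(o["orientation"]).as_euler("xyz"),o["joints"],o["opening"])
cv2.imwrite("pics/w6.png",im)
print("post pred",proj("wrist",c,[[.4647,-.3735,.142]]))
z=o["tcp_pos"][2]-.0266+.018
y=-.257;h=o["tcp_pos"][:2]+.0572*np.array([np.cos(y),np.sin(y)]);print("hole pred",h,proj("wrist",c,[[*h,z]]))
cv2.imwrite("pics/w6c.png",cv2.resize(im[90:330,160:400],None,fx=2.4,fy=2.4,interpolation=2))
```

```text
14.65 [ 0.3615 -0.3466  0.2375] [-3.1406  0.0014  2.8848] [-0.8375  0.1784  1.6405 -0.0001  1.3211 -2.1515] 0.037710416683781424
post pred [[280.7779 325.4072]]
hole pred [ 0.4168 -0.3611] [[280.0715 341.1318]]
```

View pics/w6c.png

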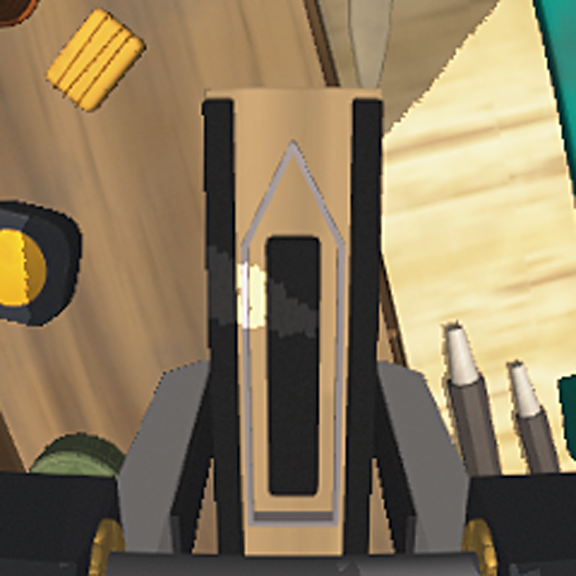

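The die sits square in the jaws with its point towards the tail, and the tail edge is at crop row 90. The crossbar hides the hole, so I work it out from the tail edge and check against the scene and side views.

Run:
```python
from h import *
o=get_obs();c=cam("wrist",o);z=o["tcp_pos"][2]-.0266+.018
q=np.array([(203,90),(383,90)])/2.4+[160,90]
P=pt("wrist",c,q,z).mean(0);y=-.257;u=np.array([np.cos(y),np.sin(y)])
d=P[:2]-o["tcp_pos"][:2];print("tail along",d@u,"lat",d@[-u[1],u[0]],"-> hole off",d@u+.129)
h=o["tcp_pos"][:2]+.0572*u
out=[]
for n in("scene","side"):
    im,cc,_=shot(n);k=proj(n,cc,[[*h,z],[.4647,-.3735,.142]]);print(n,k)
    x,yy=k.mean(0).astype(int);s=im[yy-45:yy+45,x-60:x+60];print(x,yy);out.append(cv2.resize(s,None,fx=6,fy=6,interpolation=2)[:,:])
cv2.imwrite("pics/hv.png",cv2.resize(np.hstack(out),(800,300)))
```

```text
tail along -0.07478010865662095 lat 0.0012388683075782404 -> hole off 0.054219891343379054
scene [[179.6577 283.2892]
 [214.469  314.3768]]
197 298
side [[293.2833 271.4492]
 [313.3362 287.8159]]
303 279
```

View pics/hv.png

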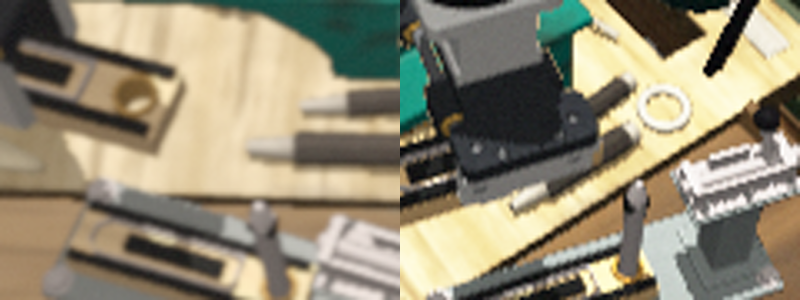

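The scene view shows the hole at about (178,282) and the post tip at (215,315). Both say the hole is about 54 mm ahead of the TCP. Now a numerical check of that.

```bash
cat >> h.py <<'E'
def ring(z,near,name="scene",r=16,zz=None):
    im,c,_=shot(name);k=proj(name,c,[[*near,z]])[0];x,y=(k+.5).astype(int)
    x0,y0=max(x-r,0),max(y-r,0);s=cv2.resize(im[y0:y+r,x0:x+r],None,fx=8,fy=8,interpolation=cv2.INTER_CUBIC)
    h=cv2.cvtColor(s,40);g=cv2.inRange(h,(8,140,60),(26,255,255))
    n,l,st,ce=cv2.connectedComponentsWithStats(g)
    if n<2: print("none");return
    i=1+np.argmax(st[1:,4]);P=np.argwhere(l==i)[:,::-1].astype(np.float32)
    e=cv2.fitEllipse(cv2.convexHull(P)) ;q=np.array(e[0])/8-.5+.0625+[x0,y0]
    print(name,"pred",k,"found",q,"axes",np.array(e[1])/8,"area",st[i,4]/64,"world",pt(name,c,q,z)[0])
E
python3 - <<'E'
from h import *
o=get_obs();u=np.array([np.cos(-.257),np.sin(-.257)]);h=o["tcp_pos"][:2]+.0545*u
print(h);ring(o["tcp_pos"][2]-.0266+.018,h)
# post tip in scene: grey column pixels against base; print row-wise extents
im,c,_=shot("scene");s=im[305:335,203:232]
hsv=cv2.cvtColor(s,40)
print(hsv[2:22,:,2]);print(hsv[2:22:3,:,1])
E
```

```text
[ 0.4141 -0.3604]
scene pred [178.1257 282.9193] found [176.9181 279.9736] axes [ 8.9993 13.2344] area 47.515625 world [ 0.4113 -0.3552  0.2285]
[[234 234 235 237 237 237 237 239 240 241 241 240 239 237 235 232 231 231
  233 233 232 230 229 229 231 233 237 240 239]
 [232 232 233 235 235 235 236 238 239 240 241 240 239 236 232 230 228 228
  229 229 227 225 223 227 228 230 232 235 235]
 [231 231 231 233 233 233 234 237 238 239 240 238 236 234 230 227 225 224
  224 223 221 219 218 221 223 224 226 228 228]
 [218 217 219 219 220 221 224 229 231 231 231 231 230 226 222 222 222 222
  220 218 216 213 214 216 217 218 219 222 222]
 [173 174 176 176 176 179 189 196 200 201 201 201 199 196 194 199 204 204
  202 200 196 193 194 196 198 199 203 204 205]
 [103 104 106 105 104 105 114 125 127 130 136 140 135 129 124 130 137 137
  136 134 131 129 129 137 141 145 146 149 149]
 [ 74  75  76  76  73  74  74  75  75  96 137 161 146 104  76  73  76  80
   78  77  77  74  71  74  79  81  81  83  85]
 [122 119 120 118 119 120 120 121 118 134 182 207 190 140 101 101 112 111
  110 108 106  96  77  73  72  74 
[... 1613 characters left out ...]
 61  60  59  59  59  61  60  60  62  62  63  63
   65  66  65  67  64  63  60  58  57  55  54]
 [121 119 107 114 112 110 114 116 109  61  34  30  33  47  74  98 104 102
  108 106 103 103 104 100 100  98 101  98  90]
 [ 77  85  86  90  92  95  97  94  80  46  27  23  24  25  34  53  73  91
   95  97  95  98 100 100 101  99 100 101 100]
 [ 12  10  10   8  13  16  21  40  50  32  23  27  23  26  26  27  46  91
   97  96  95  95  95  95  97  97  96  98  97]
 [ 10   9  10   8   9   8  10  10  10  15  27  30  25  26  28  27  57  59
   58  62  74  83  87  92  94  96  96  95  97]
 [ 16  16  17  18  13  15  11  11  11  10  17  20  26  24  30  28  27  17
   13  11   9   8   9  12  15  17  23  39  47]]
```

Post and hole agree with the scene camera to about 1 mm. I move over the post and start down.

Emit:
send_rows([
  [25,-6.5,0,0],
  [50.5,-13.1,0,0],
  [50.5,-13.1,0,0],
  [50.5,-13.1,-30,0],
  [50.5,-13.1,-55,0],
  [50.5,-13.1,-65,0],
  [50.5,-13.1,-75,0],
  [50.5,-13.1,-75,0],
])

```text
t: 15.9
tcp_pos: [0.4117, -0.3595, 0.1614]
orientation: [0.128, 0.992, 0.0, -0.0]
contact_force: [0.4, -0.3, -1.2]
opening: 0.0377
grip_force: 30.0
```

Emit:
send_rows([
  [0,0,-10,0],
  [0,0,-20,0],
  [0,0,-30,0],
  [0,0,-40,0],
  [0,0,-40,0],
])

```text
t: 16.52
tcp_pos: [0.4119, -0.3596, 0.1207]
orientation: [0.128, 0.992, 0.0, -0.0]
contact_force: [3.1, -3.4, -4.3]
opening: 0.0376
grip_force: 30.0
```

Emit:
send_rows([
  [0,0,-15,0],
  [0,0,-30,0],
  [0,0,-45,0],
  [0,0,-54,0],
  [0,0,-58,0],
  [0,0,-59,0],
  [0,0,-59,0],
])

```text
t: 17.4
tcp_pos: [0.4119, -0.3595, 0.0626]
orientation: [0.128, 0.992, -0.0, 0.0]
contact_force: [2.8, -2.5, -1.7]
opening: 0.0375
grip_force: 30.0
```

Emit:
send_rows([
  [0,0,-1,0],
  [0,0,-2,0],
  [0,0,-2,0],
])

```text
t: 17.77
tcp_pos: [0.4119, -0.3595, 0.0606]
orientation: [0.128, 0.992, -0.0, 0.0]
contact_force: [2.7, -3.5, 1.0]
opening: 0.0377
grip_force: 30.0
```

Seated: the vertical force reverses at the expected height. Release, rise, and go to die b.

Emit:
send_rows([
  [0,0,0,0],
  [0,0,0,0],
  [0,0,0,0],
  [0,0,40,0],
  [0,0,100,0],
  [0,0,160,0],
  [0,0,220,0],
  [0,0,280,0],
  [0,0,340,0],
  [0,0,365,0],
], hand=0.6)

```text
t: 19.02
tcp_pos: [0.4117, -0.3594, 0.429]
orientation: [0.128, 0.992, -0.001, 0.002]
contact_force: [-0.1, -0.2, -0.3]
opening: 0.0566
grip_force: 0.0
```

Emit:
send_rows([
  [5,60,0,-0.16],
  [12,120,0,-0.32],
  [20,180,0,-0.5],
  [28,240,0,-0.68],
  [36,300,0,-0.86],
  [44,360,0,-1.04],
  [52,410,0,-1.2],
  [58,445,-20,-1.314],
  [58,445,-80,-1.314],
  [58,445,-130,-1.314],
])

```text
t: 20.27
tcp_pos: [0.4691, 0.0864, 0.2932]
orientation: [0.707, 0.708, -0.0, -0.0]
contact_force: [1.1, 0.0, 0.1]
opening: 0.0565
grip_force: 0.0
```

```bash
cat >> h.py <<'E'
def gold(im,c,x0,x1,y0,y1,s=.0005,z=.018):
    m=ortho("wrist",im,c,z,x0,x1,y0,y1,s);g=cv2.inRange(cv2.cvtColor(m,40),(10,170,110),(22,255,255))
    g=cv2.morphologyEx(g,cv2.MORPH_CLOSE,np.ones((9,9),np.uint8))
    n,l,st,ce=cv2.connectedComponentsWithStats(g)
    for i in range(1,n):
        if st[i,4]>200: print("gold %.4f %.4f"%(x0+ce[i][0]*s,y1-ce[i][1]*s),"size",st[i,2:4]*s)
E
python3 - <<'E'
from h import *
im,c,o=shot("wrist");print(o["t"],o["tcp_pos"],R.from_quat(o["orientation"]).as_euler("xyz"))
cv2.imwrite("pics/w7.png",im)
die(im,c,.40,.64,.0,.25);gold(im,c,.40,.64,.0,.25)
E
```

```text
20.275 [0.4691 0.0864 0.2932] [-3.1404  0.0001  1.5721]
bar mid 0.4771 0.0905 size [0.1204 0.0062] ang -1.5073
bar mid 0.4455 0.0883 size [0.1199 0.0064] ang -1.5091
bar mid 0.5465 0.0803 size [0.0081 0.1   ] ang 1.4849
bar mid 0.5775 0.0775 size [0.0067 0.0995] ang 1.4809
bar mid 0.4608 0.0989 size [0.0423 0.0108] ang -1.5111
bar mid 0.5626 0.0882 size [0.0113 0.0222] ang 1.5181
```

Die b: mid (.4613,.0894), yaw -1.508, clear of the others. Die c: mid (.562,.079). Grasping b.

Emit:
send_rows([
  [-7.8,3,-30,0.061],
  [-7.8,3,-90,0.061],
  [-7.8,3,-150,0.061],
  [-7.8,3,-200,0.061],
  [-7.8,3,-240,0.061],
  [-7.8,3,-260,0.061],
  [-7.8,3,-265,0.061],
  [-7.8,3,-265,0.061],
  [-7.8,3,-265,0.061],
])

```text
t: 21.45
tcp_pos: [0.4627, 0.0886, 0.0316]
orientation: [0.685, 0.728, 0.001, 0.001]
contact_force: [-1.4, -0.4, -0.4]
opening: 0.0569
grip_force: 0.0
```

Emit:
send_rows([
  [0,0,0,0],
  [0,0,0,0],
  [0,0,0,0],
  [0,0,0,0],
  [0,0,0,0],
], hand=0, newtons=30)

```text
t: 22.08
tcp_pos: [0.4621, 0.0885, 0.0307]
orientation: [0.685, 0.728, 0.0, 0.0]
contact_force: [-2.3, 0.1, 6.4]
opening: 0.0376
grip_force: 30.0
```

Emit:
send_rows([
  [0,0,20,0],
  [0,0,80,0],
  [0,0,140,0],
  [0,0,200,0],
  [0,0,260,0],
  [0,0,320,0],
  [0,0,380,0],
  [0,0,400,0],
  [0,0,400,0],
])

```text
t: 23.2
tcp_pos: [0.4621, 0.0885, 0.431]
orientation: [0.685, 0.728, 0.001, 0.001]
contact_force: [-0.3, -0.8, -1.9]
opening: 0.0375
grip_force: 30.0
```

```bash
cat >> h.py <<'E'
def tail(im,c,o,L,dz=.0266):
    """end edge of the held die (tool frame, rectified at board-top height): distance along tool x from TCP"""
    T=R.from_quat(o["orientation"]).as_matrix();z=o["tcp_pos"][2]-dz+.018;s=.0005
    a,b=np.meshgrid(np.arange(.03,.10,s),np.arange(-.03,.03,s))   # tool x, tool y
    P=o["tcp_pos"]+a.ravel()[:,None]*T[:,0]+b.ravel()[:,None]*T[:,1];P[:,2]=z
    q=proj("wrist",c,P).astype(np.float32).reshape(*a.shape,2)
    m=cv2.remap(im,q[:,:,0],q[:,:,1],1)
    cv2.imwrite("pics/tail.png",m)
    dk=(m.max(2)<60).astype(np.uint8);n,l,st,ce=cv2.connectedComponentsWithStats(dk)
    for i in range(1,n):
        if st[i,4]>150: print("dark x %.4f..%.4f y %.4f..%.4f"%(.03+st[i,0]*s,.03+(st[i,0]+st[i,2])*s,-.03+st[i,1]*s,-.03+(st[i,1]+st[i,3])*s))
    mid=m[52:68].astype(float).mean(0).mean(1);g=np.abs(np.diff(cv2.GaussianBlur(mid[None],(5,1),0)[0]))
    for i in np.argsort(-g)[:6]: print("edge x %.4f grad %.1f"%(.03+i*s,g[i]))
E
python3 - <<'E'
from h import *
im,c,o=shot("wrist");print(o["t"],o["tcp_pos"],R.from_quat(o["orientation"]).as_euler("xyz"),o["opening"])
cv2.imwrite("pics/w8.png",im);tail(im,c,o,.125)
# same for die a shot, for comparison
o2=dict(o);o2["tcp_pos"]=np.array([.3615,-.3466,.2375]);o2["orientation"]=R.from_euler("xyz",[-3.1406,.0014,2.8848]).as_quat()
print("a");tail(cv2.imread("pics/w6.png"),cam("wrist",o2),o2,.145)
E
```

```text
23.2 [0.4621 0.0885 0.431 ] [ 3.14   -0.0001  1.6318] 0.03746848594564521
dark x 0.0300..0.0610 y -0.0185..-0.0120
dark x 0.0300..0.0610 y 0.0125..0.0190
dark x 0.0360..0.0650 y 0.0220..0.0280
edge x 0.0315 grad 64.0
edge x 0.0310 grad 44.6
edge x 0.0320 grad 44.2
edge x 0.0630 grad 37.8
edge x 0.0645 grad 32.6
edge x 0.0635 grad 25.3
a
dark x 0.0300..0.0740 y -0.0195..-0.0125
dark x 0.0300..0.0435 y -0.0055..0.0060
dark x 0.0300..0.0740 y 0.0130..0.0210
edge x 0.0435 grad 39.2
edge x 0.0430 grad 31.4
edge x 0.0440 grad 25.9
edge x 0.0425 grad 11.5
edge x 0.0445 grad 8.1
edge x 0.0755 grad 4.2
```

Die b is held, with its hole about 44.8 mm ahead of the TCP. I carry it to the post.

Emit:
send_rows([
  [-4,-45,0,0.13],
  [-8,-90,0,0.26],
  [-12,-135,0,0.39],
  [-16,-180,0,0.52],
  [-20,-230,0,0.66],
  [-24,-280,0,0.8],
  [-28,-325,0,0.94],
  [-32,-370,0,1.08],
  [-36,-415,0,1.2],
  [-41,-451,0,1.253],
])

```text
t: 24.5
tcp_pos: [0.4205, -0.3641, 0.4281]
orientation: [0.127, 0.992, 0.001, -0.001]
contact_force: [1.5, -0.0, -0.7]
opening: 0.0373
grip_force: 30.0
```

Emit:
send_rows([
  [0,0,-50,0],
  [0,0,-110,0],
  [0,0,-170,0],
  [0,0,-200,0],
  [0,0,-215,0],
  [0,0,-215,0],
  [0,0,-215,0],
])

```text
t: 25.38
tcp_pos: [0.4213, -0.3628, 0.2166]
orientation: [0.128, 0.992, -0.001, 0.001]
contact_force: [-0.1, 0.2, -1.6]
opening: 0.0376
grip_force: 30.0
```

Run:
```python
from h import *
im,c,o=shot("wrist");print(o["t"],o["tcp_pos"],R.from_quat(o["orientation"]).as_euler("xyz"),o["opening"])
cv2.imwrite("pics/w9.png",im);tail(im,c,o,.125,.0307)
u=np.array([np.cos(-.257),np.sin(-.257)]);h=o["tcp_pos"][:2]+.0448*u;print("hole",h)
m,cc,_=shot("scene");cv2.imwrite("pics/s9.png",m)
w,cw,_=shot("side");cv2.imwrite("pics/sd9.png",w)
```

```text
25.375 [ 0.4213 -0.3628  0.2166] [-3.1407  0.0015  2.8848] 0.037603493390702375
dark x 0.0300..0.0600 y -0.0185..-0.0115
dark x 0.0640..0.0800 y -0.0090..-0.0050
dark x 0.0640..0.0800 y 0.0085..0.0120
dark x 0.0300..0.0600 y 0.0140..0.0210
edge x 0.0640 grad 21.5
edge x 0.0620 grad 20.0
edge x 0.0635 grad 17.8
edge x 0.0625 grad 14.4
edge x 0.0645 grad 12.9
edge x 0.0615 grad 12.2
hole [ 0.4646 -0.3742]
```

Emit:
send_rows([
  [0,0,-20,0],
  [0,0,-40,0],
  [0,0,-52,0],
  [0,0,-64,0],
  [0,0,-76,0],
  [0,0,-80,0],
  [0,0,-80,0],
])

```text
t: 26.4
tcp_pos: [0.4209, -0.3625, 0.1353]
orientation: [0.128, 0.992, 0.0, -0.0]
contact_force: [-1.1, -1.1, -2.6]
opening: 0.0378
grip_force: 30.0
```

Emit:
send_rows([
  [0,0,-15,0],
  [0,0,-30,0],
  [0,0,-40,0],
  [0,0,-44,0],
  [0,0,-46,0],
  [0,0,-46,0],
])

```text
t: 27.15
tcp_pos: [0.421, -0.3626, 0.0896]
orientation: [0.128, 0.992, -0.0, 0.0]
contact_force: [-0.9, -0.8, -3.4]
opening: 0.0372
grip_force: 30.0
```

Emit:
send_rows([
  [0,0,-1,0],
  [0,0,-2,0],
  [0,0,-2,0],
])

```text
t: 27.52
tcp_pos: [0.4212, -0.3627, 0.0887]
orientation: [0.128, 0.992, -0.0, 0.0]
contact_force: [-5.9, 3.4, 12.2]
opening: 0.0373
grip_force: 30.0
```

Die b is seated (12 N up). Release and go to die c.

Emit:
send_rows([
  [0,0,0,0],
  [0,0,0,0],
  [0,0,0,0],
  [0,0,40,0],
  [0,0,100,0],
  [0,0,160,0],
  [0,0,220,0],
  [0,0,280,0],
  [0,0,330,0],
  [0,0,340,0],
], hand=0.6)

```text
t: 28.78
tcp_pos: [0.4212, -0.3626, 0.4307]
orientation: [0.128, 0.992, -0.002, 0.002]
contact_force: [-0.1, 0.6, 0.0]
opening: 0.0564
grip_force: 0.0
```

Emit:
send_rows([
  [15,50,0,-0.16],
  [30,105,0,-0.32],
  [45,160,0,-0.48],
  [62,215,0,-0.65],
  [79,270,0,-0.82],
  [96,325,0,-0.99],
  [113,380,0,-1.16],
  [130,420,0,-1.3],
  [141,441,-40,-1.402],
  [141,441,-100,-1.402],
])

```text
t: 30.02
tcp_pos: [0.5624, 0.0801, 0.3254]
orientation: [0.737, 0.676, 0.0, 0.0]
contact_force: [1.6, 0.3, -1.7]
opening: 0.0566
grip_force: 0.0
```

Emit:
send_rows([
  [0,0,-30,0],
  [0,0,-30,0],
])

```text
t: 30.28
tcp_pos: [0.5611, 0.0785, 0.2947]
orientation: [0.737, 0.675, -0.002, -0.002]
contact_force: [-0.0, 0.9, 0.9]
opening: 0.0562
grip_force: 0.0
```

Run:
```python
from h import *
im,c,o=shot("wrist");print(o["t"],o["tcp_pos"],R.from_quat(o["orientation"]).as_euler("xyz"))
cv2.imwrite("pics/w10.png",im)
die(im,c,.44,.68,.0,.25)
```

```text
30.275 [0.5611 0.0785 0.2947] [-3.1364  0.0008  1.4829]
bar mid 0.5470 0.0801 size [0.0059 0.0994] ang 1.4792
bar mid 0.5784 0.0774 size [0.0062 0.0993] ang 1.4826
bar mid 0.5639 0.0882 size [0.0106 0.0223] ang 1.4934
```

Die c: mid (.5627,.0788), lined up. Descend and grip.

Emit:
send_rows([
  [1.5,0,-50,0],
  [1.5,0,-110,0],
  [1.5,0,-170,0],
  [1.5,0,-220,0],
  [1.5,0,-250,0],
  [1.5,0,-265,0],
  [1.5,0,-267,0],
  [1.5,0,-267,0],
])

```text
t: 31.32
tcp_pos: [0.5644, 0.0786, 0.0319]
orientation: [0.738, 0.675, 0.001, 0.001]
contact_force: [-0.1, -0.3, -0.1]
opening: 0.0565
grip_force: 0.0
```

Emit:
send_rows([
  [0,0,0,0],
  [0,0,0,0],
  [0,0,0,0],
  [0,0,0,0],
  [0,0,0,0],
], hand=0, newtons=30)

```text
t: 31.95
tcp_pos: [0.5637, 0.0785, 0.0311]
orientation: [0.738, 0.675, 0.0, 0.0]
contact_force: [-1.4, 0.7, 6.3]
opening: 0.0374
grip_force: 30.0
```

Emit:
send_rows([
  [0,0,20,0],
  [0,0,80,0],
  [0,0,140,0],
  [0,0,200,0],
  [0,0,260,0],
  [0,0,320,0],
  [0,0,380,0],
  [0,0,400,0],
  [0,0,400,0],
])

```text
t: 33.08
tcp_pos: [0.5636, 0.0785, 0.4312]
orientation: [0.738, 0.675, 0.001, 0.001]
contact_force: [-0.1, -0.6, -1.8]
opening: 0.0376
grip_force: 30.0
```

Run:
```python
from h import *
im,c,o=shot("wrist");print(o["t"],o["tcp_pos"],R.from_quat(o["orientation"]).as_euler("xyz"),o["opening"])
cv2.imwrite("pics/w11.png",im);tail(im,c,o,.105,.0287)
```

```text
33.075 [0.5636 0.0785 0.4312] [ 3.1398 -0.0003  1.4828] 0.037585285445248286
dark x 0.0300..0.0505 y -0.0190..-0.0125
dark x 0.0300..0.0505 y 0.0125..0.0195
edge x 0.0525 grad 40.5
edge x 0.0545 grad 37.7
edge x 0.0520 grad 32.2
edge x 0.0395 grad 30.3
edge x 0.0550 grad 28.7
edge x 0.0530 grad 27.1
```

Emit:
send_rows([
  [-12,-40,0,0.14],
  [-24,-80,0,0.28],
  [-38,-125,0,0.42],
  [-52,-170,0,0.56],
  [-66,-220,0,0.7],
  [-80,-270,0,0.85],
  [-94,-315,0,1.0],
  [-108,-360,0,1.15],
  [-121,-405,0,1.29],
  [-133.4,-443.8,0,1.402],
])

```text
t: 34.38
tcp_pos: [0.4293, -0.3668, 0.4283]
orientation: [0.126, 0.992, 0.001, -0.001]
contact_force: [-0.5, -0.1, -1.4]
opening: 0.0376
grip_force: 30.0
```

Emit:
send_rows([
  [0,0,-50,0],
  [0,0,-110,0],
  [0,0,-170,0],
  [0,0,-205,0],
  [0,0,-220,0],
  [0,0,-220,0],
  [0,0,-220,0],
])

```text
t: 35.25
tcp_pos: [0.4304, -0.3656, 0.2118]
orientation: [0.128, 0.992, -0.001, 0.001]
contact_force: [0.0, -1.8, -1.5]
opening: 0.0376
grip_force: 30.0
```

Emit:
send_rows([
  [0,0,-20,0],
  [0,0,-35,0],
  [0,0,-45,0],
  [0,0,-55,0],
  [0,0,-65,0],
  [0,0,-65,0],
])

```text
t: 36.0
tcp_pos: [0.4299, -0.3651, 0.1447]
orientation: [0.128, 0.992, 0.0, -0.0]
contact_force: [-0.1, 0.2, -1.8]
opening: 0.0376
grip_force: 30.0
```

Emit:
send_rows([
  [0,0,-12,0],
  [0,0,-22,0],
  [0,0,-28,0],
  [0,0,-31,0],
  [0,0,-32,0],
  [0,0,-32,0],
])

```text
t: 36.75
tcp_pos: [0.43, -0.3653, 0.1135]
orientation: [0.128, 0.992, -0.0, -0.0]
contact_force: [-3.5, -1.2, -1.4]
opening: 0.0373
grip_force: 30.0
```

Emit:
send_rows([
  [0,0,-1,0],
  [0,0,-1.5,0],
  [0,0,-1.5,0],
])

```text
t: 37.12
tcp_pos: [0.4301, -0.3654, 0.113]
orientation: [0.128, 0.992, -0.0, 0.0]
contact_force: [-7.9, 3.2, 10.3]
opening: 0.0373
grip_force: 30.0
```

Die c is seated. Release, back off, and look at the stack and the ball with the jaws turned to the bolt.

Emit:
send_rows([
  [0,0,0,0],
  [0,0,0,0],
  [0,0,0,0],
  [0,0,40,0],
  [0,0,100,0],
  [0,0,160,0],
  [0,-10,220,-0.18],
  [5,-25,254,-0.36],
  [10,-50,254,-0.54],
  [16.5,-85,254,-0.72],
], hand=0.5)

```text
t: 38.38
tcp_pos: [0.447, -0.4508, 0.3667]
orientation: [0.471, 0.882, -0.0, 0.001]
contact_force: [-0.1, -0.4, -0.3]
opening: 0.0471
grip_force: 0.0
```

Emit:
send_rows([
  [0,0,0,-0.18],
  [0,0,0,-0.36],
  [0,0,0,-0.54],
  [0,0,0,-0.72],
  [0,0,0,-0.851],
  [0,0,0,-0.851],
  [0,0,0,-0.851],
])

```text
t: 39.25
tcp_pos: [0.4466, -0.4503, 0.3659]
orientation: [0.791, 0.612, 0.0, -0.0]
contact_force: [-0.5, 0.2, 0.0]
opening: 0.0471
grip_force: 0.0
```

Run:
```python
from h import *
im,c,o=shot("wrist");print(o["t"],o["tcp_pos"],R.from_quat(o["orientation"]).as_euler("xyz"),c[2])
cv2.imwrite("pics/w12.png",im)
m=ortho("wrist",im,c,.157,.30,.62,-.47,-.29,.0004);a=im[:,:]
n,l,st,ce=cv2.connectedComponentsWithStats((m.max(2)<75).astype(np.uint8))
for i in range(1,n):
    if st[i,4]>300: print("dark",.30+ce[i][0]*.0004,-.29-ce[i][1]*.0004,st[i,2:]*[.0004,.0004,1])
cv2.imwrite("pics/o12.png",m)
```

```text
39.25 [ 0.4466 -0.4503  0.3659] [-3.1416 -0.      1.3168] [ 0.4657 -0.3755  0.5265]
dark 0.6045820554649266 -0.29377259380097875 [   0.0324    0.0076 1226.    ]
dark 0.4920951768488746 -0.30831254019292603 [   0.0572    0.0072 1555.    ]
dark 0.33551900928792566 -0.3271638390092879 [   0.0732    0.0052 1615.    ]
dark 0.5859434614028904 -0.3863350017624251 [    0.2188     0.1448 17022.    ]
dark 0.3771239344262295 -0.336472131147541 [  0.0116   0.0068 305.    ]
dark 0.3891428571428571 -0.34001594684385383 [  0.0108   0.0068 301.    ]
dark 0.43877657657657654 -0.35235085995085996 [   0.0848    0.026  2442.    ]
dark 0.37108310991957105 -0.3608268096514745 [  0.0124   0.0084 373.    ]
dark 0.42813557312252964 -0.36367312252964423 [   0.02      0.0132 1012.    ]
dark 0.3827337662337662 -0.3653844155844156 [  0.0112   0.0068 308.    ]
dark 0.43136567607726595 -0.37910846953937594 [   0.0856    0.0272 2692.    ]
dark 0.5836696655132642 -0.3924585928489043 [  0.0052   0.0528 867.    ]
dark 0.5588120218579236 -0.39008060109289616 [   0.0184    0.0172 1464.    ]
dark 0.5834594142259415 -0.45180669456066946 [  0.0052   0.0432 956.    ]
dark 0.375795989405978 -0.44902406356413166 [   0.0524    0.0388 5286.    ]
dark 0.4694061855670103 -0.44624536082474225 [  0.0364   0.0128 582.    ]
dark 0.4789373860182371 -0.46466018237082063 [  0.0092   0.0112 329.    ]
```

View pics/o12.png

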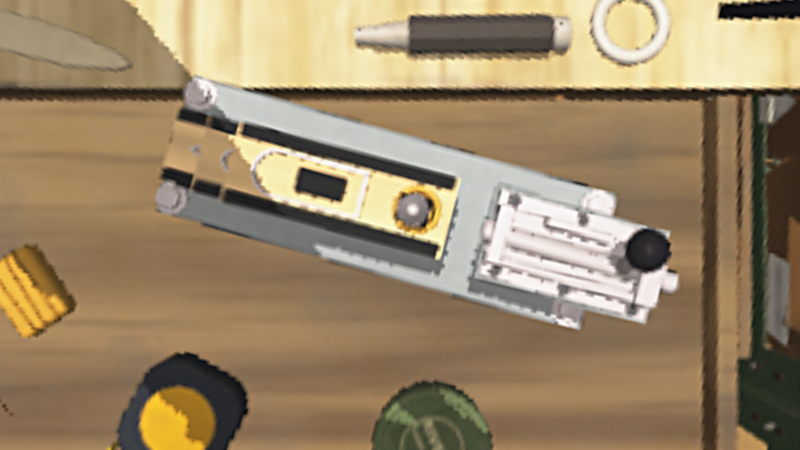

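The stack is aligned, with the post showing through all the holes at (415,210). The ball is still up at (648,250), i.e. (.559,-.390). I grip it there.

Emit:
send_rows([
  [55,30,0,0],
  [112.4,60.2,0,0],
  [112.4,60.2,-60,0],
  [112.4,60.2,-120,0],
  [112.4,60.2,-170,0],
  [112.4,60.2,-195,0],
  [112.4,60.2,-201,0],
  [112.4,60.2,-201,0],
  [112.4,60.2,-201,0],
])

```text
t: 40.42
tcp_pos: [0.5594, -0.3904, 0.1666]
orientation: [0.792, 0.611, 0.0, 0.001]
contact_force: [-0.3, -0.1, 0.2]
opening: 0.0469
grip_force: 0.0
```

Emit:
send_rows([
  [0,0,0,0],
  [0,0,0,0],
  [0,0,0,0],
  [0,0,0,0],
  [0,0,0,0],
], hand=0, newtons=20)

```text
t: 41.05
tcp_pos: [0.5591, -0.3901, 0.1651]
orientation: [0.792, 0.611, 0.0, 0.0]
contact_force: [0.3, -0.6, 1.1]
opening: 0.0165
grip_force: 20.0
```

Emit:
send_rows([
  [-9,2.4,0,0],
  [-18,4.7,0,0],
  [-27,7.1,0,0],
  [-36,9.4,0,0],
  [-42,11,0,0],
  [-44,11.6,0,0],
  [-45,11.8,0,0],
  [-45,11.8,0,0],
])

```text
t: 42.05
tcp_pos: [0.5151, -0.3786, 0.1653]
orientation: [0.792, 0.611, 0.001, 0.002]
contact_force: [11.6, -2.2, 0.6]
opening: 0.0167
grip_force: 20.0
```

The bolt is at its end stop: 45.5 mm of travel, and 11 N against it. I lay the handle down along the arc.

Emit:
send_rows([
  [1.9,5.5,-1.7,0],
  [3.6,12,-5.1,0],
  [5.1,17.8,-9.8,0],
  [6.3,22.5,-15.6,0],
  [7.3,26,-22.3,0],
  [7.7,28.1,-29.5,0],
  [7.9,29,-37,0],
  [7.9,29,-37,0],
  [7.9,29,-37,0],
])

```text
t: 43.18
tcp_pos: [0.5233, -0.3496, 0.1283]
orientation: [0.792, 0.611, 0.001, 0.002]
contact_force: [12.0, -1.3, -0.6]
opening: 0.0165
grip_force: 20.0
```

Emit:
send_rows([
  [0.4,-0.1,-1.5,0],
  [0.4,-0.1,-1.5,0],
])

```text
t: 43.42
tcp_pos: [0.5234, -0.3495, 0.1267]
orientation: [0.792, 0.611, 0.001, 0.001]
contact_force: [9.9, -0.8, 1.3]
opening: 0.0167
grip_force: 20.0
```

Emit:
send_rows([
  [0,0,0,0],
  [0,0,0,0],
  [0,0,0,0],
  [0,0,30,0],
  [0,0,90,0],
  [0,0,150,0],
  [0,0,210,0],
  [-60,-50,240,0],
  [-76,-100,240,0],
  [-76,-100,240,0],
], hand=0.45)

```text
t: 44.68
tcp_pos: [0.4441, -0.4521, 0.3664]
orientation: [0.793, 0.609, -0.0, -0.0]
contact_force: [0.2, 0.4, -0.6]
opening: 0.0423
grip_force: 0.0
```

Run:
```python
from h import *
im,c,o=shot("wrist");print(o["t"],o["tcp_pos"],o["contact_force"])
cv2.imwrite("pics/w13.png",im)
s=.0004;m=ortho("wrist",im,c,.119,.30,.62,-.47,-.29,s)
n,l,st,ce=cv2.connectedComponentsWithStats((m.max(2)<75).astype(np.uint8))
for i in range(1,n):
    if 600<st[i,4]<3000: print("dark",.30+ce[i][0]*s,-.29-ce[i][1]*s,st[i,2:]*[s,s,1])
# brightness profile along rod between post and housing, stand frame
u=np.array([.9672,-.2542]);v=np.array([.2542,.9672]);P0=np.array([.4650,-.3740])
for yy in(-.012,-.004,0,.004,.012):
    P=np.array([[*(P0+x*u+yy*v),.124] for x in np.arange(-.01,.05,.004)])
    q=proj("wrist",c,P).round().astype(int);print(yy,im[q[:,1],q[:,0]].max(1))
```

```text
44.675 [ 0.4441 -0.4521  0.3664] [ 0.184   0.4167 -0.5679]
dark 0.49418170478170476 -0.3017297297297297 [   0.0632    0.0072 1924.    ]
dark 0.33186504394861394 -0.3226409736308316 [   0.0632    0.0052 1479.    ]
dark 0.43548666898712146 -0.3499780020884093 [   0.0936    0.0284 2873.    ]
dark 0.5237617880317231 -0.3502630136986301 [   0.0172    0.0176 1387.    ]
dark 0.4240905542544887 -0.3625389539422326 [   0.0224    0.0144 1281.    ]
dark 0.59533760539629 -0.391729173693086 [   0.0056    0.0688 1186.    ]
dark 0.5953987908101572 -0.4553334945586457 [  0.0056   0.0376 827.    ]
dark 0.4696929955290611 -0.45367988077496274 [  0.0388   0.0132 671.    ]
-0.012 [ 59  62  43  44  44  40  40 111 113 115 116 135 254 241 243]
-0.004 [142  28 124 111  17 138 146 146 156 162 170 181 250 248 195]
0 [249 118 196 141 118 250 248 247 247 247 248 251 248 248 247]
0.004 [223 158 159 139  49 222 210 216 211 205 196 186 249 251 219]
0.012 [200 204 208 157 218 204 210 199 204 203 206 173 239 184 246]
```

The ball is back at its starting spot (.5238,-.3503), and the rod shows on both sides of the post. I hand in.

```bash
python3 -c "
from workcell import *
print(sign_off())"
```

```text
the job is handed in; nothing more can be done
None
```

Job handed in: dies a, b and c are stacked on the post in order, longest at the bottom, and the bolt is shot home with its handle back at its starting place in the notch, all in about 45 s of the 210 s allowed.

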